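# Tension and lock the turnbuckle of a classroom tie frame

### The arm

A 6-joint arm with a two-finger parallel gripper is mounted at the origin on the work surface. World frame = base frame: x ahead of the robot, y to its left, z up, the work surface at z = 0. Lengths are in m, angles in rad, forces in N, time in s.
With the tool pointing down it reaches from about 0.25 to 0.8 m from the base axis. Payload 3.9 kg.
Tool frame: the origin (TCP) lies midway between the tips of the shut fingers; the grasp point (between the pads) lies 19 mm behind it; z points along the fingers, y is the line along which they close (so a half turn about z gives the same grasp; the last joint's range is limited). The gripper opens to 85 mm and grips with 20 to 120 N. Pads are 22 mm wide; open, the fingers measure 114 mm over their backs; the gripper's body (76 mm by 85 mm) begins 54 mm behind the grasp point. The pads swing forward as they close: fully open they stand 13 mm farther back than shut.
Start: joints at [0, 0.26, -0.138, 1.173, 0, 1.571], TCP at [0.525, -0, 0.231] pointing down, gripper open.
Joint ranges: [-2.78, 2.78], [-0.83, 1.72], [-1.28, 1.37], [-1.9, 2.12], [-1.57, 1.48], [-3.14, 3.14]. Speed limits (rad/s): [2.57, 2.57, 3.14, 3.14, 3.14, 3.14].

### API

Orientations are given as [roll, pitch, yaw] about the fixed x, y, z axes, in that order (R = Rz(yaw) Ry(pitch) Rx(roll)).
In Python, from cell import manip gives the robot as it stands.
- The arm moves only by the shell command python3 -m inch 'ROWS'. ROWS is JSON, a list of rows, each a list of 5 numbers: the finger opening in mm, from 0 to 85.4, then the shift along the world's x, y, z in mm, then the turn about the world's z in degrees. In form: [[fingers, tx, ty, tz, turn], ...]. A call has 1 to 20 rows; each row shifts and turns the commanded pose from where the row before left it; what a row does not reach is not made up. A row lasts 1/10 s, in which the tool goes at most 50 mm and 8.59 degrees, less where a joint would pass 70% of its speed; a pose out of reach is approached as far as the arm can. A call with a gripper value outside its range is refused whole. The fingers move at their own pace and stop on an object; the grip force is fixed at half the most. Time passes only in rows, so rows that do not move let the fingers close. It gives the time, the measured TCP pose, the force, the opening and the grip force at its end, in the units of the state.
- manip.get_obs(): the state, without advancing time (a new reading comes with each control period).
- manip.grab_frame(name): name is "scene" or "side" or "wrist"; returns a dict with "img" (384x512x3 uint8, blue, green, red), "fovy" (degrees; the focal length in pixels is half the picture's height over the tangent of half this angle, whatever the lens; pixels are square), "cx", "cy" (the principal point, pixels), "view" (4x4, takes a point from world to camera coordinates). Camera axes: x right, y down, z forward; pixel columns grow to the right and rows downward; lengths in m; the calibration is good to about 2 mm. A picture is of the moment at which its call begins. There is no depth.
- manip.hand_in(): hands the job in; it is judged then, once.
The state is a dict: "time": time; "joint_pos": joint angles; "joint_velocities": joint speeds; "joint_torque": joint torques, N m; "tcp_pos": TCP position; "ee_rot": TCP orientation; "contact_force": force on the tool from outside, world axes, zero at the start; "ft_torque": the same for the moment, N m; "width": finger opening in m; "grasp_force": force on a finger pad.
Only numpy, scipy, OpenCV 4.12 (cv2) and the standard library are available. Lean on these libraries where they do the work, as an engineer would, in place of code of your own. Each camera call takes 0.05 s, during which the arm holds its last target. There are 200 camera calls.

### The job

Tighten the turnbuckle of the blue tie frame: push its red-tipped bars round, the upper ones moving towards the robot's right, until the slack is gone and you feel the tie pull firm; then carry on to the next point where a bar stands straight up, and no further. Then take the yellow keeper from the foil tray, lower it over the square body into its pocket on the frame until it is fully home, without forcing it, and let go. Leave everything else undisturbed.

Things in the scene. Friction and masses are not known exactly. Their poses are not given: they have to be found in the camera images.
- frame: Blue tie frame, fixed. Origin: centre of its underside; z up, y along the tie, away from the robot, x across it to the robot's right (yaw -1.57 +-0.25 rad). Base 130 x 430 mm, top at 20 mm. Uprights at y = +-165 to 174 mm, 165 mm tall. The tie lies along y at x = 0, 135 mm above the bench. Grey pocket block below it at y = -50 mm: 69 x 36 mm, rim 115 mm up.
- turnbuckle: Steel body, 30 mm square, 140 mm long, with a hub of four tommy bars. Origin at its middle on the tie's axis; its y runs along the tie, its x and z are square to its flats and along the bars. It turns about y only; turning about +y (upper side to the frame's +x) tightens. Both rods draw in 8 mm per turn, the tie pulling on springy uprights.
- hub (a point): Middle of the bars' hub on the tie's axis, at frame y = +45 mm. Four bars 90 degrees apart, 12 mm thick, with red balls of 20 mm centred 80 mm from the axis (90 mm to the end). Turning takes about 0.1 N m while slack (45 to 190 degrees of it at the start); where the slack is gone it steps up to 0.8 N m (some 10 N at a bar's end) and then rises slowly. It stays where it is left.
- post_l_top (a point): Middle of the top edge of the far upright, 165 mm above the bench, frame y = +170 mm. Once the slack is gone each upright is drawn in by 0.075 mm per 10 degrees of further turning.
- pocket (a point): Centre of the floor of the keeper pocket, 95 mm above the bench, 40 mm below the tie's axis, at frame y = -50 mm; axes as the frame's. The pocket is open on top: 57 mm in x, 24.4 mm in y, 20 mm deep.
- keeper: Yellow metal keeper, 0.14 kg, 114 mm tall: a fork standing on its two feet in the tray. Origin: centre of its underside, z up. Legs side by side along its x, each 10 (x) x 22 (y) x 62 mm tall, gap 33 mm, 53 mm outside; feet edges rounded 4 mm. Bridge 62 to 74 mm up. Seated: y along the tie (either way round), a leg each side of two upright flats (within 4 degrees), feet on the pocket floor.
- keeper_tab (a point): Middle of the keeper's grip tab, 94 mm above its feet. Tab 32 mm in the keeper's x, 16 mm in y, from 74 to 114 mm up; grip it from above across its y.
- tray: Aluminium foil tray, fixed, 220 mm in x, 190 mm in y, rim 33 mm high, floor 4 mm above the bench. Origin: centre of its underside. Holds the keeper and two spare parts.
- beaker: Bystander: glass beaker, 72 mm across, 95 mm tall. Origin: centre of its underside.
- scissors: Bystander: blue-handled scissors, 160 mm long, lying flat. Origin: centre of its underside.
- wash_bottle: Bystander: white bottle with red cap, 64 mm across, 150 mm tall. Origin: centre of its underside.
- pencil: Bystander: green pencil, 200 mm long, lying on the worksheet. Origin: centre of its underside.
- sample_jar: Bystander: glass jar with white lid, 58 mm across, 69 mm tall. Origin: centre of its underside.
- spare_pin: Bystander: loose steel pin, 51 mm long, 18 mm across its head, lying in the tray. Origin: centre of its underside.
- spare_nut: Bystander: loose brass hexagon nut, 35 mm across corners, 16 mm thick, lying in the tray. Origin: centre of its underside.
Things that resemble listed ones, but are neither listed nor needed, are in the scene too. There is more than one size of the keeper; the job needs the smallest.

How it is judged:
On the way, in this order (a step that is already met when the one before it is completed fails the run):
1. the slack is taken up and the tie tensioned (distance of post_l_top from where it was at the start of the episode above 3e-05 m), for 0.3 s.
2. the keeper is seated over the flats in its pocket (horizontal distance between keeper and pocket below 0.005 m and z of keeper in the frame of pocket below 0.003 m and angle between keeper's own z axis and vertical below 0.1 rad and angle between the y axis of keeper and the y axis of frame, either way round below 0.12 rad), for 0.2 s.
At the end, for the whole second after the job is handed in: The body stands 4 to 95 degrees past the point where the slack was gone (uprights drawn in 0.03 to 0.72 mm), and the keeper stands on the pocket floor within 3 mm, centred within 5 mm, upright and along the tie, released and at rest (all of step 2 and distance of post_l_top from where it was at the start of the episode between 3e-05 and 0.00072 m and linear speed of keeper below 0.02 m/s); the robot touches nothing.
It fails at once if the tie is overtightened (more than about 128 degrees past slack gone) (distance of post_l_top from where it was at the start of the episode above 0.00096 m).
It fails at once if the keeper is forced: pressed on the body or the frame with more than 40 N (contact force between keeper and frame above 40 N or contact force between keeper and turnbuckle above 40 N).
It fails at once if a bystander is moved more than 30 mm (distance of any of beaker, scissors, wash_bottle, pencil, sample_jar, spare_pin, spare_nut from where it was at the start of the episode above 0.03 m).
It also fails if it takes over 72 s, if anything falls off the work surface, if the arm or the gripper's body presses on something with over 40 N, if the wrist force passes 120 N, or if a joint passes its speed limit or range.

## Working session

There is one attempt and no reset: what is moved stays moved. The work goes in short steps, Python scripts to look and compute and a shell command to move; the robot and the scene stay as the last step left them, time stands still between calls to the robot, and variables do not carry over. Pictures are saved under pics/ and viewed, at most 10 in all, crops included, and the job is handed in when it is done.

```bash
mkdir -p pics; cat > h.py <<'E'
import numpy as np, cv2
from cell import manip
def grab(n,save=None):
    f=manip.grab_frame(n)
    if save: cv2.imwrite('pics/'+save,f['img'])
    np.savez(n+'.npz',img=f['img'],fovy=f['fovy'],cx=f['cx'],cy=f['cy'],view=f['view'])
    return f
def load(n): return dict(np.load(n+'.npz'))
def foc(f): return f['img'].shape[0]/2/np.tan(np.radians(f['fovy'])/2)
def ray(f,u,v):
    V=np.array(f['view']);k=foc(f)
    d=V[:3,:3].T@np.array([(u-f['cx'])/k,(v-f['cy'])/k,1]);o=-V[:3,:3].T@V[:3,3]
    return o,d/np.linalg.norm(d)
def plane(f,u,v,z):
    o,d=ray(f,u,v);return o+d*(z-o[2])/d[2]
def proj(f,p):
    V=np.array(f['view']);c=V[:3,:3]@np.array(p)+V[:3,3];k=foc(f)
    return np.array([f['cx']+k*c[0]/c[2],f['cy']+k*c[1]/c[2]])
def tri(rs):
    A=0;b=0
    for o,d in rs:
        P=np.eye(3)-np.outer(d,d);A=A+P;b=b+P@o
    return np.linalg.solve(A,b)
E
python3 - <<'E'
from h import *
a=[grab(n) for n in('scene','side')]
for n in a: print(n['fovy'],n['cx'],n['cy'],(-np.array(n['view'])[:3,:3].T@np.array(n['view'])[:3,3]).round(3))
for n,f in zip(('scene','side'),a): cv2.imwrite(f'pics/{n}0.png',cv2.resize(f['img'],(800,600),interpolation=2))
print(manip.get_obs())
E
```

```text
43.096626672086465 257.94442784864685 179.4168764447165 [ 2.186 -0.05   1.163]
47.038322433399834 257.38695014591065 189.02758833015017 [-0.005  1.176  1.135]
{'time': 0.1, 'joint_pos': array([ 6.07901548e-06,  2.60614523e-01, -1.39254342e-01,  1.17273707e+00,
        3.63677177e-06,  1.57078842e+00]), 'joint_velocities': array([-1.49765124e-03, -2.07481662e-03,  4.20793271e-03,  1.97844720e-03,
       -1.29477321e-03,  3.87118263e-05]), 'joint_torque': array([ 1.30990822e-03, -4.06508374e+01,  2.54527545e+01,  1.01374229e-02,
        8.82594691e-05,  5.67244470e-06]), 'tcp_pos': array([5.24363966e-01, 4.35283834e-06, 2.30544760e-01]), 'ee_rot': array([-3.13978304e+00, -3.65107182e-06,  1.57081030e+00]), 'contact_force': array([ 0.25087882,  0.56760403, -0.50036889]), 'ft_torque': array([-0.04902501, -0.07436545,  0.04528233]), 'grasp_force': 0.0, 'width': 0.08540698243280778}
```

View pics/scene0.png

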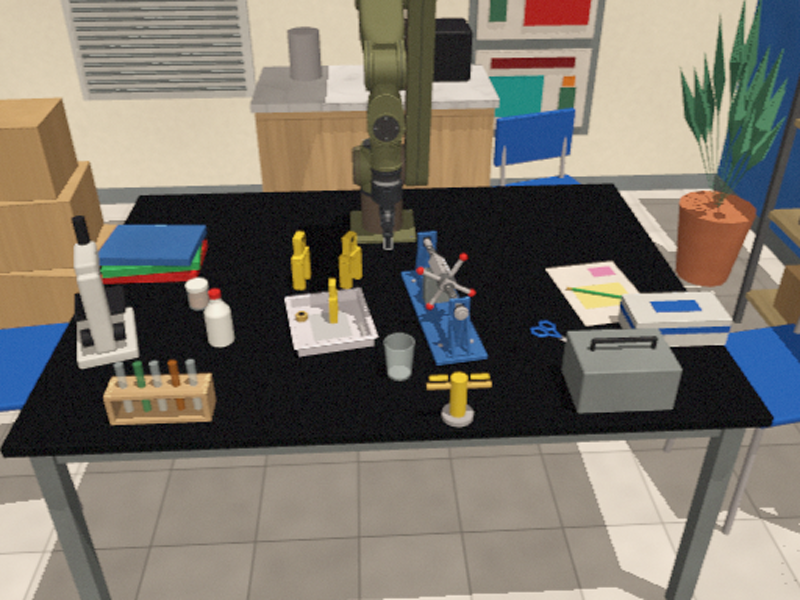

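View pics/side0.png

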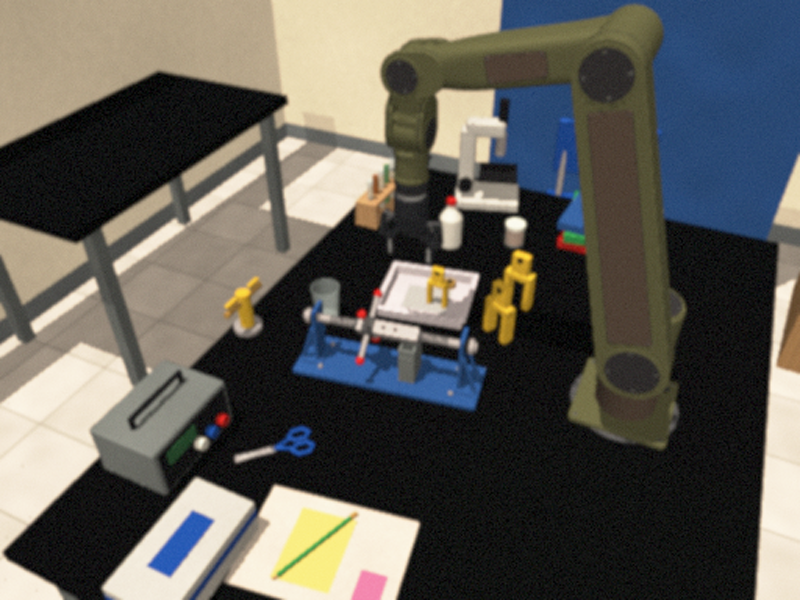

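Scene view: the frame's bars are at (445,283), with the small fork in the tray at (333,300). Two larger forks stand outside the tray at (301,262) and (350,262). In the side view the tray fork is at (438,285), the large forks at (500,310) and (520,280), and the bars' hub near (367,325). The job needs the one in the tray: it is the smallest, and the keeper is described as standing in the tray.

```bash
python3 - <<'E'
from h import *
F={n:load(n) for n in('scene','side')}
def blobs(m,amin):
    n,l,s,c=cv2.connectedComponentsWithStats(m.astype(np.uint8));return [(c[i].round(1).tolist(),s[i].tolist()) for i in range(1,n) if s[i,4]>=amin]
for n,f in F.items():
    h=cv2.cvtColor(f['img'],cv2.COLOR_BGR2HSV);H,S,V=h[...,0].astype(int),h[...,1],h[...,2]
    x0,x1,y0,y1=(255,320,140,235) if n=='scene' else (180,320,160,270)
    roi=np.zeros(H.shape,bool);roi[y0:y1,x0:x1]=1
    print(n,'red',blobs(roi&((H<8)|(H>172))&(S>150)&(V>70),5))
    bl=roi&(H>98)&(H<125)&(S>120)&(V>50)
    P=cv2.findNonZero(bl.astype(np.uint8)); hull=cv2.convexHull(P); ap=cv2.approxPolyDP(hull,2,True)[:,0]
    print('blue hull',[(p.tolist(),plane(f,*p,0.02)[:2].round(3).tolist()) for p in ap])
    ye=(H>18)&(H<32)&(S>150)&(V>80);
    print('yellow',blobs(ye,20))
    big=f['img'][120:250,170:330] if n=='scene' else f['img'][150:270,180:355]
    cv2.imwrite(f'pics/{n}1.png',cv2.resize(big,None,fx=4.5,fy=4.5,interpolation=cv2.INTER_CUBIC))
im=[cv2.imread(f'pics/{n}1.png') for n in F]
w=560;im=[cv2.resize(i,(480,int(i.shape[0]*480/i.shape[1]))) for i in im]
cv2.imwrite('pics/both1.png',cv2.resize(np.vstack(im),None,fx=.82,fy=.82))
E
```

```text
scene red [([296.5, 164.0], [294, 162, 6, 5, 24]), ([268.6, 172.9], [267, 171, 4, 5, 17]), ([301.8, 187.1], [299, 185, 6, 5, 19]), ([274.4, 195.7], [273, 194, 4, 4, 14])]
blue hull [([311, 229], [0.727, 0.233]), ([279, 233], [0.745, 0.109]), ([256, 175], [0.321, 0.045]), ([268, 148], [0.069, 0.117]), ([279, 148], [0.072, 0.172]), ([300, 190], [0.455, 0.226])]
yellow [([191.8, 167.2], [186, 147, 13, 39, 387]), ([223.6, 166.7], [217, 148, 15, 37, 436]), ([212.7, 191.8], [210, 178, 6, 29, 144]), ([293.4, 248.6], [274, 238, 40, 29, 431])]
side red [([240.6, 186.6], [238, 184, 6, 5, 20]), ([231.0, 200.0], [228, 197, 7, 7, 35]), ([240.4, 217.3], [238, 216, 6, 3, 12]), ([229.9, 230.4], [228, 229, 5, 4, 17])]
blue hull [([311, 238], [0.302, 0.06]), ([304, 261], [0.286, 0.176]), ([301, 263], [0.292, 0.188]), ([189, 239], [0.697, 0.25]), ([187, 233], [0.72, 0.227]), ([204, 193], [0.783, -0.002]), ([298, 208], [0.404, -0.075])]
yellow [([325.9, 189.0], [309, 159, 35, 62, 1110]), ([280.2, 180.3], [274, 169, 14, 27, 178]), ([155.7, 194.2], [144, 178, 22, 32, 288])]
```

View pics/both1.png

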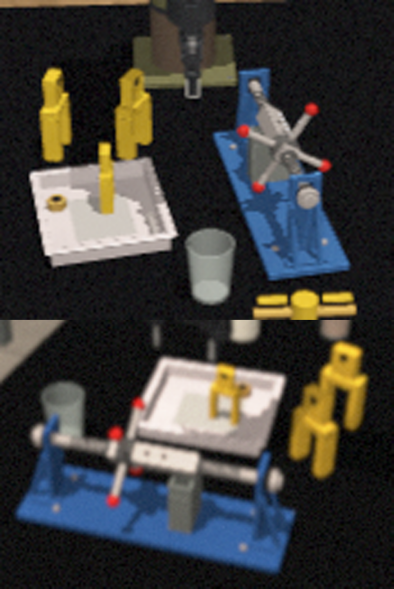

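Enlarged crop: the tray holds one slim fork (scene (213,192), side (280,180) in native pixels) and a brass nut. The two bigger forks stand outside the tray, so the tray one is the keeper. Four red balls are seen in both views.

```bash
python3 - <<'E'
from h import *
from itertools import permutations
F={n:load(n) for n in('scene','side')}
A=[(296.5,164),(268.6,172.9),(301.8,187.1),(274.4,195.7)]
B=[(240.6,186.6),(231,200),(240.4,217.3),(229.9,230.4)]
best=[]
for p in permutations(range(4)):
    P=[];e=0
    for i,j in enumerate(p):
        rs=[ray(F['scene'],*A[i]),ray(F['side'],*B[j])];q=tri(rs);P.append(q)
        e+=sum(np.linalg.norm((q-o)-d*((q-o)@d)) for o,d in rs)
    best.append((e,p,np.array(P)))
best.sort(key=lambda t:t[0])
for e,p,P in best[:2]:
    c=P.mean(0);print(round(e,4),p,P.round(3).tolist(),c.round(4),np.linalg.norm(P-c,axis=1).round(4))
    u,s,vt=np.linalg.svd(P-c);print('normal',vt[2],s)
# keeper/tray
for n,b in(('scene',(210,178,6,29)),('side',(274,169,14,27))):
    f=F[n];m=(b[0]+b[2]/2-.5)
    print(n,'top',plane(f,m,b[1],.118).round(3),'bot',plane(f,m,b[1]+b[3]-1,.004).round(3))
f=F['side'];print('side-tab',plane(f,280.5,169.5,.118),tri([ray(F['scene'],212.7,179),ray(f,280.5,170)]))
h=cv2.cvtColor(f['img'],cv2.COLOR_BGR2HSV)
for n in F:
    g=F[n];h=cv2.cvtColor(g['img'],cv2.COLOR_BGR2HSV)
    x0,x1,y0,y1=(170,250,180,235) if n=='scene' else (230,320,160,215)
    m=np.zeros(h.shape[:2],np.uint8);m[y0:y1,x0:x1]=((h[...,1]<60)&(h[...,2]>120))[y0:y1,x0:x1]
    hull=cv2.approxPolyDP(cv2.convexHull(cv2.findNonZero(m)),3,True)[:,0]
    print(n,'rim',[(q.tolist(),plane(g,*q,.033)[:2].round(3).tolist()) for q in hull])
E
```

```text
0.008 (1, 0, 3, 2) [[0.551, 0.191, 0.207], [0.57, 0.081, 0.18], [0.546, 0.218, 0.094], [0.559, 0.108, 0.063]] [0.5566 0.1496 0.1361] [0.0818 0.0827 0.0809 0.0837]
normal [ 0.98688737  0.15747399 -0.03542959] [0.11830567 0.11437505 0.00281977]
0.0366 (2, 0, 3, 1) [[0.502, 0.206, 0.17], [0.57, 0.081, 0.18], [0.546, 0.218, 0.094], [0.611, 0.095, 0.107]] [0.5574 0.1501 0.138 ] [0.0851 0.082  0.0816 0.083 ]
normal [0.74198574 0.44890924 0.49793339] [1.41454897e-01 8.67004693e-02 9.43328325e-05]
scene top [ 0.495 -0.142  0.118] bot [ 0.53  -0.147  0.004]
side top [ 0.516 -0.16   0.118] bot [ 0.504 -0.14   0.004]
side-tab [ 0.51457557 -0.15654851  0.118     ] [ 0.50999773 -0.14170045  0.1245573 ]
scene rim [([249, 234], [0.761, -0.005]), ([191, 227], [0.706, -0.222]), ([182, 190], [0.446, -0.276]), ([229, 184], [0.41, -0.077]), ([249, 215], [0.641, 0.0])]
side rim [([306, 175], [0.445, -0.277]), ([293, 210], [0.412, -0.042]), ([274, 214], [0.469, 0.01]), ([230, 211], [0.628, 0.065]), ([230, 204], [0.647, 0.028]), ([252, 167], [0.677, -0.233])]
```

```bash
python3 -m inch '[[0,0,0,30,7.5],[0,3,45,0,0],[0,3,45,0,0],[0,3,45,0,0],[0,3,45,0,0],[0,3,45,0,0],[0,6,4,0,0],[0,0,0,-30,0],[0,0,0,-30,0],[0,0,0,0,0],[0,0,0,0,0]]'
python3 - <<'E'
from h import *
f=grab('wrist');grab('scene');grab('side')
cv2.imwrite('pics/w1.png',f['img'])
E
```

```text
time: 1.2
tcp_pos: [0.5455, 0.2282, 0.2011]
ee_rot: [-3.14, 0.001, 1.701]
contact_force: [0.7, 0.3, 0.1]
width: -0.0005
grasp_force: 0.0
```

View pics/w1.png

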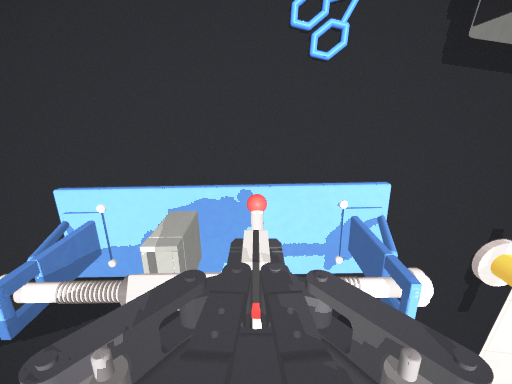

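The wrist view shows the base's left-hand edge from (57,189) to (388,183), the lower-left red ball at (257,204), the pocket block at (172,235), and the finger beside the bar. I'll compute the yaw from the edge and make the first push.

```bash
python3 - <<'E'
from h import *
f=load('wrist')
a,b=plane(f,57,189,.02),plane(f,388,183,.02)
d=(b-a)[:2];print(a,b,np.linalg.norm(d),np.degrees(np.arctan2(d[1],d[0])))
m=(a+b)[:2]/2;u=d/np.linalg.norm(d);n=np.array([u[1],-u[0]])
c=m+n*.065;print('centre',c,'hub',c+u*.045,'pocket',c-u*.05)
h=cv2.cvtColor(f['img'],cv2.COLOR_BGR2HSV);bl=((h[...,0]>98)&(h[...,0]<125)&(h[...,1]>120)&(h[...,2]>60))
xs=np.arange(70,380,3);ys=[np.argmax(bl[150:230,x])+150 for x in xs]
P=np.array([plane(f,x,y,.02)[:2] for x,y in zip(xs,ys)]);l=cv2.fitLine(P.astype(np.float32),cv2.DIST_HUBER,0,.01,.01).ravel();print('edge',l,np.degrees(np.arctan2(l[1],l[0])))
E
python3 -m inch '[[0,2,-12,0,0],[0,1,-8,1,0],[0,1,-8,3,0],[0,1,-8,2,0]]'
python3 -m inch '[[0,1,-8,2,0],[0,1,-8,1,0],[0,1,-8,0,0],[0,1,-8,0,0]]'
```

```text
[0.2975444  0.17427031 0.02      ] [0.7100315 0.2363396 0.02     ] 0.41713091720772416 8.557419506009762
centre [0.51345998 0.14102859] hub [0.55795901 0.14772461] pocket [0.46401662 0.13358856]
edge [0.9887838  0.14935425 0.5068768  0.20739867] 8.589505
time: 1.75
tcp_pos: [0.5526, 0.194, 0.2097]
ee_rot: [3.137, -0.004, 1.702]
contact_force: [0.1, 5.6, 9.1]
width: 0.0001
grasp_force: 4.5
time: 2.15
tcp_pos: [0.5549, 0.16, 0.2101]
ee_rot: [-3.141, 0.0, 1.701]
contact_force: [-0.1, 1.4, 1.1]
width: 0.0001
grasp_force: 0.8
```

```bash

python3 -m inch '[[0,1,-8,0,0],[0,1,-8,-2,0]]'
python3 -m inch '[[0,1,-8,-3,0],[0,1,-8,-4,0]]'
python3 -m inch '[[0,1,-8,-5,0],[0,1,-8,-6,0]]'
python3 - <<'E'
from h import *
f=grab('wrist');grab('scene');grab('side')
for n in('scene','side'):
    g=load(n);h=cv2.cvtColor(g['img'],cv2.COLOR_BGR2HSV);H,S,V=h[...,0].astype(int),h[...,1],h[...,2]
    x0,x1,y0,y1=(255,320,140,235) if n=='scene' else (210,260,160,250)
    m=np.zeros(H.shape,np.uint8);m[y0:y1,x0:x1]=(((H<8)|(H>172))&(S>150)&(V>60))[y0:y1,x0:x1]
    k,l,s,c=cv2.connectedComponentsWithStats(m)
    o0=np.array([.5575,.149,.135]);u=np.array([.989,.149,0]);x=np.array([.149,-.989,0])
    for i in range(1,k):
        if s[i,4]<5: continue
        o,d=ray(g,*c[i]);p=o+d*(((o0-o)@u)/(d@u))-o0
        print(n,c[i].round(1),s[i,4],'ang',np.degrees(np.arctan2(p@x,p[2])).round(1),'r',np.hypot(p@x,p[2]).round(4))
E
```

```text
time: 2.35
tcp_pos: [0.557, 0.1441, 0.2081]
ee_rot: [-3.141, 0.0, 1.701]
contact_force: [1.1, 1.0, 1.6]
width: -0.0001
grasp_force: 0.7
time: 2.55
tcp_pos: [0.5599, 0.1319, 0.2029]
ee_rot: [3.138, -0.008, 1.703]
contact_force: [-0.7, 9.0, 7.6]
width: 0.0001
grasp_force: 4.6
time: 2.75
tcp_pos: [0.5622, 0.1157, 0.1918]
ee_rot: [3.137, -0.007, 1.703]
contact_force: [-0.8, 9.7, 7.6]
width: 0.0005
grasp_force: 4.9
scene [300.3 166.3] 26 ang -45.6 r 0.0831
scene [271.8 168.7] 17 ang 42.4 r 0.0831
scene [270.5 193.6] 13 ang 132.4 r 0.0808
side [230.  206.8] 21 ang -45.8 r 0.0736
side [231.4 231.4] 13 ang -141.0 r 0.0805
```

The force stepped up from about 1.4 N to 9.7 N at 50–60° of turn: the slack is gone. The bars now stand at about −46° and +43°, so next I push the −46° bar up to vertical (total about 121°).

```bash

python3 -m inch '[[0,-1,8,0,0],[0,0,0,45,0],[0,0,0,20,0],[0,-6,45,0,0],[0,-6,45,0,0],[0,-5,23,0,0],[0,0,0,-35,0],[0,0,0,-35,0],[0,0,0,0,0]]'
python3 -m inch '[[0,1,-8,0,0],[0,1,-8,5,0],[0,1,-8,6,0],[0,1,-8,5,0]]'
python3 -m inch '[[0,1,-8,4,0],[0,1,-8,3,0],[0,1,-8,2,0]]'
cat > bars.py <<'E'
from h import *
for n in('scene','side'):
    g=grab(n);h=cv2.cvtColor(g['img'],cv2.COLOR_BGR2HSV);H,S,V=h[...,0].astype(int),h[...,1],h[...,2]
    x0,x1,y0,y1=(255,320,140,235) if n=='scene' else (210,260,160,250)
    m=np.zeros(H.shape,np.uint8);m[y0:y1,x0:x1]=(((H<8)|(H>172))&(S>150)&(V>60))[y0:y1,x0:x1]
    k,l,s,c=cv2.connectedComponentsWithStats(m)
    o0=np.array([.5575,.149,.135]);u=np.array([.989,.149,0]);x=np.array([.149,-.989,0])
    for i in range(1,k):
        if s[i,4]<5: continue
        o,d=ray(g,*c[i]);p=o+d*(((o0-o)@u)/(d@u))-o0
        print(n,c[i].round(1),s[i,4],'ang',np.degrees(np.arctan2(p@x,p[2])).round(1),'r',np.hypot(p@x,p[2]).round(4))
E
python3 bars.py
```

```text
time: 3.8
tcp_pos: [0.5384, 0.2324, 0.1798]
ee_rot: [-3.13, 0.005, 1.703]
contact_force: [-1.0, -0.7, -0.2]
width: 0.0005
grasp_force: 0.0
time: 4.2
tcp_pos: [0.5469, 0.2058, 0.2041]
ee_rot: [3.14, -0.01, 1.704]
contact_force: [-4.8, 12.1, 0.2]
width: 0.0
grasp_force: 5.9
time: 4.5
tcp_pos: [0.5509, 0.1829, 0.2151]
ee_rot: [3.136, -0.013, 1.704]
contact_force: [-4.6, 13.5, 7.9]
width: -0.0001
grasp_force: 8.0
scene [290.5 162.5] 22 ang -13.1 r 0.0823
scene [266.2 177.8] 15 ang 73.8 r 0.0811
scene [304.3 181.9] 21 ang -101.8 r 0.0811
scene [279.4 197.4] 11 ang 164.0 r 0.0809
side [242.  190.9] 10 ang 73.4 r 0.078
side [228.6 226.8] 20 ang -104.1 r 0.0776
```

```bash

python3 -m inch '[[0,-2,14,0,0],[0,0,0,-12,0],[0,0,0,0,0]]'
python3 -m inch '[[0,1,-7,2,0],[0,1,-6,2,0],[0,1,-5,1,0],[0,0,-3,0,0],[0,0,0,0,0]]'
python3 bars.py
```

```text
time: 4.9
tcp_pos: [0.5476, 0.1913, 0.1974]
ee_rot: [-3.14, 0.001, 1.702]
contact_force: [0.0, -0.5, -1.3]
width: 0.0
grasp_force: 0.0
time: 5.4
tcp_pos: [0.5501, 0.173, 0.2028]
ee_rot: [-3.139, -0.007, 1.702]
contact_force: [-2.1, 9.4, -4.5]
width: 0.0
grasp_force: 4.5
scene [287.  162.3] 22 ang -3.2 r 0.0832
scene [305. 179.] 21 ang -92.2 r 0.0817
scene [265.7 180.7] 15 ang 83.2 r 0.0802
scene [282.9 197.5] 8 ang 174.6 r 0.0808
side [243.1 192.7] 7 ang 87.0 r 0.0871
side [228.  224.9] 20 ang -95.1 r 0.0791
side [237.3 225.4] 7 ang 172.5 r 0.0904
```

```bash

python3 -m inch '[[0,1,-3,0,0],[0,0,-2,0,0],[0,0,0,0,0]]'
python3 bars.py
python3 -m inch '[[0,-2,14,0,0],[0,0,0,30,0],[0,0,0,40,0],[0,0,0,20,0],[0,0,-35,0,0],[0,0,-10,0,0],[0,0,0,0,0],[0,0,0,0,0]]'
python3 bars.py
python3 - <<'E'
from h import *
f=grab('wrist','w2.png')
E
```

```text
time: 5.8
tcp_pos: [0.5511, 0.1687, 0.2032]
ee_rot: [-3.14, -0.008, 1.703]
contact_force: [-1.9, 10.2, -1.0]
width: -0.0
grasp_force: 5.2
scene [286.  162.3] 22 ang -0.4 r 0.0836
scene [305. 178.] 21 ang -88.9 r 0.0814
scene [265.5 181.4] 14 ang 85.7 r 0.0808
scene [284.4 197. ] 10 ang 179.1 r 0.0789
side [228.1 224.1] 22 ang -93.0 r 0.0782
side [236.4 226.1] 11 ang 178.8 r 0.0841
time: 6.7
tcp_pos: [0.5499, 0.1349, 0.2929]
ee_rot: [-3.141, -0.0, 1.701]
contact_force: [0.8, -0.9, -0.1]
width: 0.0001
grasp_force: 0.0
scene [286.6 162.1] 27 ang -1.9 r 0.0842
scene [305.  178.1] 22 ang -89.5 r 0.0817
scene [265.6 181.4] 15 ang 85.6 r 0.0804
scene [283.8 197.1] 9 ang 177.2 r 0.0792
side [234.6 190.5] 42 ang -1.4 r 0.0821
side [243.2 193.6] 5 ang 89.9 r 0.0874
side [228.2 224.2] 20 ang -93.8 r 0.0778
side [236.4 226.1] 11 ang 178.8 r 0.0841
```

View pics/w2.png

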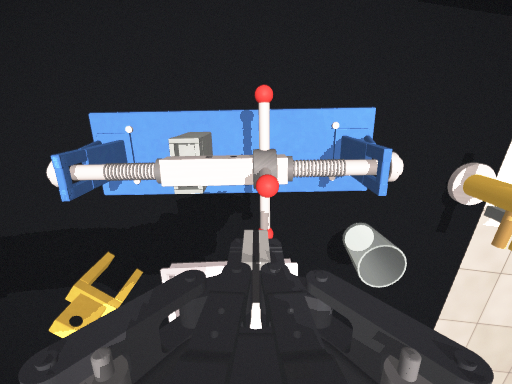

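The wrist view from above shows the top ball at (267,186), the left ball at (264,94), the tie rods at about (100,173) and (350,168), and the pocket at (187,165). I'll compute the tie axis, the bar angle and the pocket.

```bash
python3 - <<'E'
from h import *
f=load('wrist');im=f['img'];h=cv2.cvtColor(im,cv2.COLOR_BGR2HSV);H,S,V=h[...,0].astype(int),h[...,1],h[...,2]
red=(((H<8)|(H>172))&(S>150)&(V>60)).astype(np.uint8);red[240:]=0
k,l,s,c=cv2.connectedComponentsWithStats(red);print([(c[i].round(1),s[i]) for i in range(1,k) if s[i,4]>5])
# body+rods brightness mid-lines per column
g=((S<60)&(V>70))
for x in (90,110,140,150,175,190,210,230,245,310,330,350,360):
    col=np.where(g[140:200,x])[0]+140; 
    if len(col): print(x,col.min(),col.max(),end=' | ')
bl=((H>98)&(H<125)&(S>120)&(V>60))
for nm,fn in(('top',lambda x:np.argmax(bl[90:150,x])+90),('bot',lambda x:199-np.argmax(bl[180:200,x][::-1]))):
    P=np.array([plane(f,x,fn(x),.02)[:2] for x in range(215,335,3) if not 250<x<280]);L=cv2.fitLine(P.astype(np.float32),cv2.DIST_HUBER,0,.01,.01).ravel();print('\n',nm,L,np.degrees(np.arctan2(L[1],L[0])))
cv2.imwrite('pics/w2c.png',cv2.resize(im[95:245,80:300],None,fx=3.6,fy=3.6,interpolation=2))
E
```

```text
[(array([263.4,  93.4]), array([254,  84,  19,  19, 271], dtype=int32)), (array([266.9, 185.6]), array([256, 175,  23,  23, 399], dtype=int32)), (array([270.2, 233.2]), array([268, 228,   6,  11,  50], dtype=int32))]
90 164 179 | 110 164 179 | 140 163 181 | 150 163 178 | 175 140 193 | 190 140 193 | 210 140 185 | 230 155 184 | 245 155 184 | 310 160 176 | 330 160 179 | 350 159 174 | 360 159 174 | 
 top [0.98875004 0.14957725 0.5761819  0.21527365] 8.602429

 bot [0.9896235  0.14368492 0.5898647  0.08743565] 8.261133
```

View pics/w2c.png

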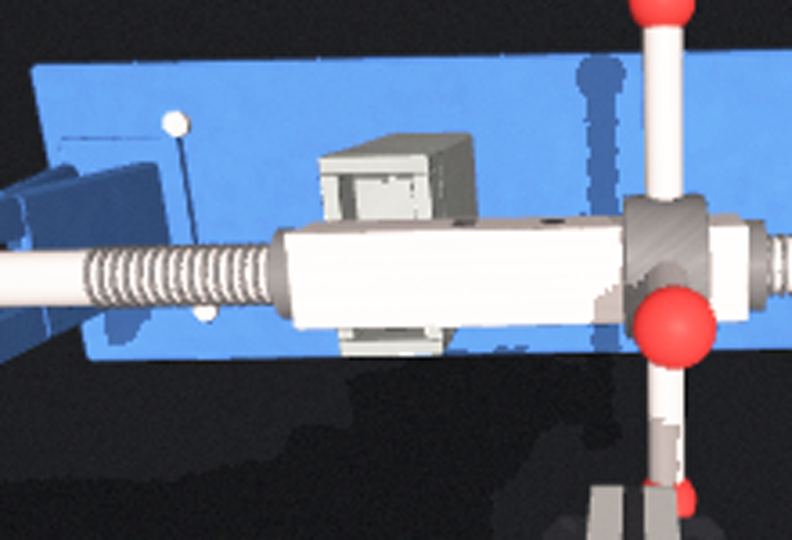

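The crop shows the pocket rim's corners at crop pixels (318,158), (430,155), (443,354) and (342,355), with the body's top flat facing up.

```bash
python3 - <<'E'
from h import *
f=load('wrist')
rim=np.array([plane(f,80+a/3.6,95+b/3.6,.115)[:2] for a,b in((318,158),(430,155),(443,354),(342,355))])
print('rim',rim.round(4).tolist(),[np.linalg.norm(rim[i]-rim[i-1]).round(4) for i in range(4)],'c',rim.mean(0))
a,b=plane(f,90,171.5,.135)[:2],plane(f,355,166.7,.135)[:2];d=(b-a)/np.linalg.norm(b-a);print('axis',a,b,np.degrees(np.arctan2(d[1],d[0])))
t=np.radians(8.5);u=np.array([np.cos(t),np.sin(t)]);n=np.array([u[1],-u[0]])
print('base mid dfx', n@((np.array([.57618,.21527])+np.array([.58986,.08744]))/2),'axis', n@a,n@b,'rim',rim@n,rim@u)
tb=plane(f,266.9,185.6,.215)[:2];print('topball n,u',n@tb,u@tb); 
for q in((263.4,93.4),):
    for z in(.131,.135,.139):print('left',z,n@plane(f,*q,z)[:2],u@plane(f,*q,z)[:2])
# side by side triangulated from scene+side for top ball
g=load('scene');s=load('side')
p=tri([ray(g,286.6,162.1),ray(s,234.6,190.5),ray(f,266.9,185.6)]);print('topball tri',p,n@p[:2],u@p[:2])
p=tri([ray(g,305,178.1),ray(s,228.2,224.2),ray(f,263.4,93.4)]);print('leftball tri',p,n@p[:2],u@p[:2])
E
```

```text
rim [[0.4408, 0.1632], [0.4772, 0.1689], [0.4864, 0.1011], [0.4514, 0.0961]] [np.float64(0.0679), np.float64(0.0368), np.float64(0.0684), np.float64(0.0353)] c [0.46395711 0.13234171]
axis [0.35885872 0.11727248] [0.65935086 0.16252994] 8.565007292966559
base mid dfx -0.06351665312235731 axis -0.06294164993371844 -0.06328643079137689 rim [-0.0962276  -0.09655289 -0.02811134 -0.02835146] [0.46010301 0.49693811 0.49597668 0.46067136]
topball n,u -0.06556655522416834 0.5724546917886988
left 0.131 -0.14391949670975973 0.5723904326678868
left 0.135 -0.14372374819138037 0.5722817559359858
left 0.139 -0.143527999673001 0.5721730792040849
topball tri [0.5563295  0.15144596 0.21837529] -0.06755172484833422 0.5726038372302646
leftball tri [0.54417147 0.22852771 0.13427467] -0.14558386304963974 0.5719727641038445
```

Pocket centre n=−62.3 mm and tie axis n=−63.1 mm agree. The bar leans −1.8°, so I'll nudge it 2.5 mm more.

```bash

python3 -m inch '[[0,0,45,0,0],[0,0,3,0,0],[0,0,0,-45,0],[0,0,0,-45,0],[0,0,0,0,0],[0,1,-8,0,0],[0,1,-8,0,0],[0,0,-4.5,0,0],[0,0,0,0,0],[0,0,0,0,0]]'
python3 -m inch '[[0,-2,17.5,0,0],[0,0,0,45,0],[0,0,0,45,0],[0,0,-35,0,0],[0,0,-10,0,0],[0,0,0,0,0],[0,0,0,0,0]]'
python3 - <<'E'
from h import *
f=grab('wrist');h=cv2.cvtColor(f['img'],cv2.COLOR_BGR2HSV);H,S,V=h[...,0].astype(int),h[...,1],h[...,2]
red=(((H<8)|(H>172))&(S>150)&(V>60)).astype(np.uint8)
k,l,s,c=cv2.connectedComponentsWithStats(red);t=np.radians(8.5);n=np.array([np.sin(t),-np.cos(t)])
i=1+np.argmax(s[1:,4]);print(c[i],s[i]);d=n@plane(f,*c[i],.215)[:2]+.0631;print(d,np.degrees(d/.08))
E
```

```text
time: 7.85
tcp_pos: [0.5537, 0.1653, 0.2063]
ee_rot: [3.137, -0.007, 1.703]
contact_force: [-1.4, 8.8, -2.7]
width: 0.0002
grasp_force: 4.2
time: 8.55
tcp_pos: [0.5502, 0.1352, 0.2936]
ee_rot: [3.141, -0.0, 1.701]
contact_force: [0.4, -0.5, 0.2]
width: -0.0
grasp_force: 0.0
[266.54081633 189.60459184] [256 179  22  22 392]
0.001645753978458911 1.1786844635319975
```

```bash

python3 -m inch '[[85,-5,-45,0,0],[85,-5,-45,0,0],[85,-5,-45,0,0],[85,-5,-45,0,0],[85,-5,-45,0,0],[85,-5,-45,0,0],[85,-10,-35,0,0],[85,0,0,0,0],[85,0,0,0,0]]'
python3 - <<'E'
from h import *
f=grab('wrist','w3.png')
E
```

```text
time: 9.5
tcp_pos: [0.5099, -0.1699, 0.2927]
ee_rot: [-3.141, -0.001, 1.701]
contact_force: [0.1, 0.1, 0.7]
width: 0.0848
grasp_force: 0.0
```

View pics/w3.png

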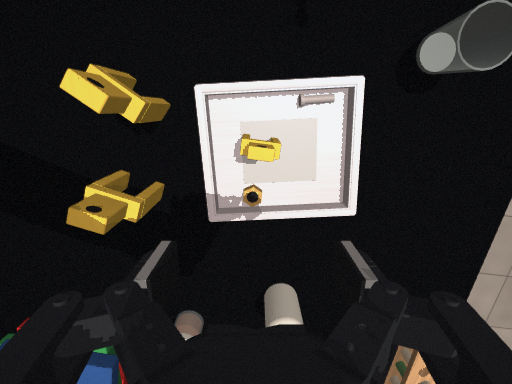

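```bash
python3 - <<'E'
from h import *
f=load('wrist');im=f['img'];cv2.imwrite('pics/w3c.png',cv2.resize(im[125:215,225:305],None,fx=6.6,fy=6.6,interpolation=2))
E
```

```text
(no output)
```

View pics/w3c.png

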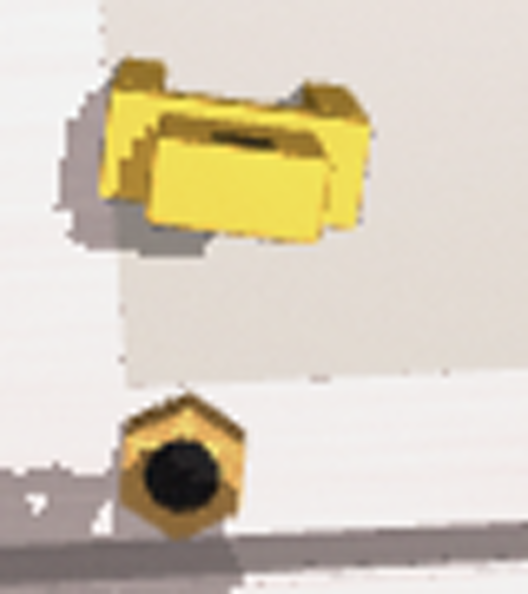

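The crop shows the keeper's tab top with corners at crop (158,133), (328,160), (315,242) and (148,217), and the brass nut below at (182,470). Only one fork is in the tray.

```bash
python3 - <<'E'
from h import *
f=load('wrist')
P=np.array([plane(f,225+a/6.6-.4,125+b/6.6-.4,.118)[:2] for a,b in((158,133),(328,160),(315,242),(148,217))])
print(P.round(4),P.mean(0),[np.linalg.norm(P[i]-P[i-1]).round(4) for i in range(4)])
for a,b in((0,1),(3,2),(3,0),(2,1)):
    d=P[b]-P[a];print(np.degrees(np.arctan2(d[1],d[0])).round(1))
# bridge top corners z=.078
Q=np.array([plane(f,225+a/6.6-.4,125+b/6.6-.4,.078)[:2] for a,b in((115,88),(372,122),(355,230),(100,195))]);print(Q.mean(0),[np.linalg.norm(Q[i]-Q[i-1]).round(4) for i in range(4)])
print(manip.get_obs()['joint_pos'])
E
```

```text
[[ 0.4958 -0.136 ]
 [ 0.5266 -0.1369]
 [ 0.5265 -0.1519]
 [ 0.4958 -0.1513]] [ 0.51117179 -0.14401497] [np.float64(0.0152), np.float64(0.0308), np.float64(0.015), np.float64(0.0306)]
-1.6
-1.2
90.1
89.5
[ 0.51158574 -0.1444679 ] [np.float64(0.0217), np.float64(0.0518), np.float64(0.022), np.float64(0.0524)]
[-3.20673007e-01  2.65025123e-01  2.86238238e-02  1.33541031e+00
  7.55475344e-04  1.11888096e+00]
```

The tab measures 31×15 mm and the bridge 52×22 mm, so this is the smallest keeper. I'll turn +81.6°, shift by (+1.3, +25.6), descend and grip.

```bash

python3 -m inch '[[50,1.3,25.6,0,8.5],[50,0,0,0,8.5],[50,0,0,0,8.5],[50,0,0,0,8.5],[50,0,0,0,8.5],[50,0,0,0,8.5],[50,0,0,0,8.5],[50,0,0,0,8.5],[50,0,0,0,8.5],[50,0,0,0,5.1],[50,0,0,-40,0],[50,0,0,-40,0],[50,0,0,0,0],[50,0,0,0,0]]'
python3 - <<'E'
from h import *
f=grab('wrist','w4.png');o=manip.get_obs();print(o['tcp_pos'],np.degrees(o['ee_rot']))
c=np.array([.5112,-.1443]);print(proj(f,[*c,.118]))
h=cv2.cvtColor(f['img'],cv2.COLOR_BGR2HSV);ye=((h[...,0]>18)&(h[...,0]<32)&(h[...,1]>150)&(h[...,2]>80)).astype(np.uint8)
k,l,s,cc=cv2.connectedComponentsWithStats(ye);print([(cc[i].round(1),s[i]) for i in range(1,k) if s[i,4]>100])
E
```

```text
time: 10.95
tcp_pos: [0.5112, -0.1429, 0.2134]
ee_rot: [3.141, -0.002, 3.128]
contact_force: [0.5, 0.7, -0.3]
width: 0.0501
grasp_force: 0.0
[ 0.51250673 -0.14359943  0.21485847] [-1.79982596e+02  1.03881380e-01  1.79199685e+02]
[254.59378927 195.64017405]
[(array([144.8,  20.2]), array([ 110,    0,   69,   47, 1791], dtype=int32)), (array([285.4,  20.3]), array([ 265,    0,   49,   51, 1578], dtype=int32)), (array([254.5, 180.3]), array([ 244,  151,   21,   60, 1157], dtype=int32))]
```

View pics/w4.png

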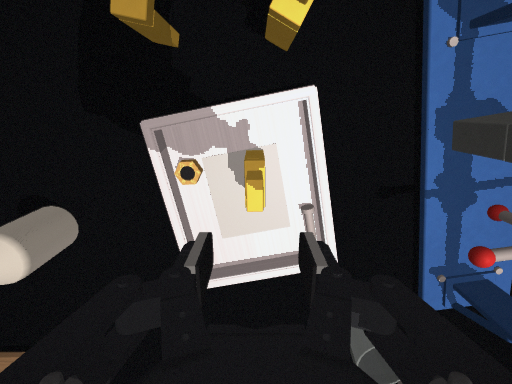

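The keeper's tab, at (255,195) in this view, is centred between the fingers and square to them. Next: descend and grip.

```bash

python3 -m inch '[[50,-1,0,-40,0],[50,0,0,-40,0],[50,0,0,-30,0],[50,0,0,-18,0],[50,0,0,0,0],[50,0,0,0,0]]'
python3 -m inch '[[10,0,0,0,0],[10,0,0,0,0],[10,0,0,0,0],[10,0,0,0,0],[10,0,0,0,0],[10,0,0,0,0],[10,0,0,0,0],[10,0,0,0,0]]'
```

```text
time: 11.6
tcp_pos: [0.5125, -0.1448, 0.0874]
ee_rot: [-3.141, 0.004, 3.126]
contact_force: [-0.0, -1.2, 0.5]
width: 0.05
grasp_force: 0.0
time: 12.4
tcp_pos: [0.5118, -0.1447, 0.0871]
ee_rot: [-3.141, 0.004, 3.126]
contact_force: [0.1, 0.3, 6.2]
width: 0.015
grasp_force: 59.1
```

Gripped: 15 mm wide, 59 N. I'll lift, turn back −80.6° and move over the pocket.

```bash

python3 -m inch '[[10,0,0,20,0],[10,0,0,40,0],[10,0,0,45,0],[10,0,0,45,0],[10,0,0,35,0],[10,-4.8,27.7,0,-8.06],[10,-4.8,27.7,0,-8.06],[10,-4.8,27.7,0,-8.06],[10,-4.8,27.7,0,-8.06],[10,-4.8,27.7,0,-8.06],[10,-4.8,27.7,0,-8.06],[10,-4.8,27.7,0,-8.06],[10,-4.8,27.7,0,-8.06],[10,-4.8,27.7,0,-8.06],[10,-4.8,27.7,0,-8.06],[10,0,0,0,0],[10,0,0,0,0],[10,0,0,0,0]]'
python3 - <<'E'
from h import *
f=grab('wrist');grab('scene');grab('side')
a=cv2.resize(f['img'],None,fx=1,fy=1)
s=load('scene');d=load('side')
A=cv2.resize(s['img'][110:240,240:330],None,fx=3,fy=3,interpolation=2);B=cv2.resize(d['img'][130:260,200:320],None,fx=3,fy=3,interpolation=2)
bot=np.hstack([A,B]);can=np.zeros((390,512+0,3),np.uint8);can[:384]=a
o=np.hstack([can,np.vstack([A[:390]])]);o=np.hstack([can,A]);cv2.imwrite('pics/c5.png',cv2.resize(o,None,fx=1,fy=1));print(o.shape,manip.get_obs()['tcp_pos'],manip.get_obs()['ee_rot'])
E
```

```text
time: 14.2
tcp_pos: [0.4622, 0.1319, 0.2703]
ee_rot: [-3.141, 0.001, 1.72]
contact_force: [-0.5, -0.4, -2.5]
width: 0.0153
grasp_force: 58.8
(390, 782, 3) [0.46239921 0.13174855 0.2703053 ] [-3.14149568e+00  2.12084368e-04  1.71819374e+00]
```

View pics/c5.png

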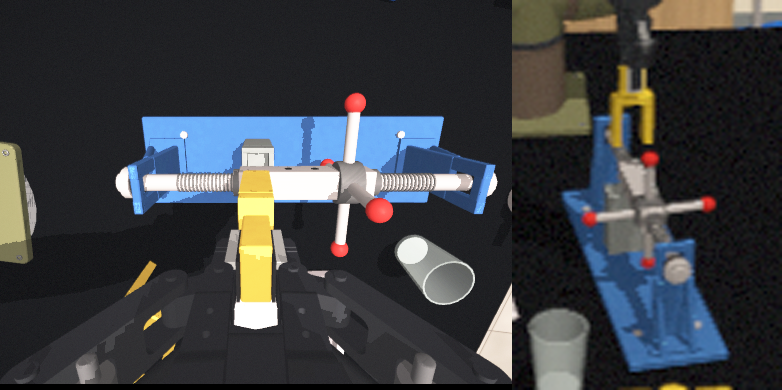

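The keeper hangs square above the body. Its left foot shows at (256,172) and the pocket rim at (257,142) in the wrist view, and in the scene crop the fork straddles the body. I'll measure the foot against the rim.

```bash
python3 - <<'E'
from h import *
f=load('wrist');im=f['img'];h=cv2.cvtColor(im,cv2.COLOR_BGR2HSV);H,S,V=h[...,0].astype(int),h[...,1].astype(int),h[...,2].astype(int)
ye=(H>15)&(H<35)&(S>110)&(V>60)
t=np.radians(8.5);u=np.array([np.cos(t),np.sin(t)]);n=np.array([u[1],-u[0]])
for y in (168,169,170,171,172,174,176,178,182,188):
    x=np.where(ye[y,225:290])[0]+225
    print(y,(x.min(),x.max()) if len(x) else None)
y0=[y for y in range(160,185) if ye[y,225:290].sum()>15][0];x=np.where(ye[y0+1,225:290])[0]+225
a,b=[plane(f,q,y0,.187)[:2] for q in(x.min()-.5,x.max()+.5)]
print('foot u',u@a,u@b,'mid',u@(a+b)/2,'n',n@a,'-> centre n',n@a+.0265)
g=(S<90)&(V>60)
for y in (140,142,144,150,155,160):
    r=np.where((S[y,230:290]<100)&(V[y,230:290]>60))[0]+230
    if len(r):
        p,q=[plane(f,z,y,.115)[:2] for z in(r.min()-.5,r.max()+.5)];print(y,r.min(),r.max(),'u',(u@p).round(4),(u@q).round(4),'mid',(u@(p+q)/2).round(4),'n',(n@p).round(4))
    
print(V[150,236:282].tolist())
print('col',[(y,int(V[y,257]),int(S[y,257])) for y in range(134,176,1)])
# axis: rods
for x in(190,400,430):
    c=np.where((S[165:200,x]<70)&(V[165:200,x]>60))[0]+165;print('rod',x,c.min(),c.max(),n@plane(f,x,c.mean(),.135)[:2])
E
```

```text
168 None
169 None
170 (np.int64(246), np.int64(266))
171 (np.int64(243), np.int64(268))
172 (np.int64(243), np.int64(268))
174 (np.int64(243), np.int64(268))
176 (np.int64(242), np.int64(269))
178 (np.int64(242), np.int64(269))
182 (np.int64(241), np.int64(270))
188 (np.int64(240), np.int64(271))
foot u 0.4641098773089437 0.4865341232812032 mid 0.4753220002950735 n -0.08751436191523147 -> centre n -0.06101436191523148
140 245 269 u 0.4632 0.4907 mid 0.4769 n -0.105
142 244 270 u 0.4621 0.4918 mid 0.4769 n -0.1028
144 243 271 u 0.4609 0.4929 mid 0.4769 n -0.1006
150 241 273 u 0.4586 0.4953 mid 0.4769 n -0.094
155 242 273 u 0.4596 0.4954 mid 0.4775 n -0.0884
160 242 273 u 0.4595 0.4955 mid 0.4775 n -0.0828
[175, 174, 173, 174, 173, 146, 234, 236, 236, 236, 236, 237, 235, 234, 236, 235, 234, 236, 237, 237, 236, 236, 235, 236, 237, 236, 236, 237, 234, 234, 234, 234, 235, 234, 234, 235, 235, 233, 224, 249, 249, 249, 249, 249, 249, 249]
col [(134, 249, 141), (135, 249, 142), (136, 249, 141), (137, 247, 141), (138, 224, 126), (139, 130, 12), (140, 129, 6), (141, 130, 10), (142, 132, 14), (143, 132, 14), (144, 131, 10), (145, 141, 11), (146, 131, 12), (147, 142, 11), (148, 237, 8), (149, 238, 8), (150, 236, 6), (151, 233, 5), (152, 233, 5), (153, 160, 8), (154, 174, 10), (155, 239, 6), (156, 239, 6), (157, 238, 6), (158, 240, 7), (159, 241, 8), (160, 240, 7), (161, 239, 6), (162, 238, 6), (163, 238, 6), (164, 238, 6), (165, 234, 7), (166, 197, 21), (167, 184, 28), (168, 187, 26), (169, 193, 36), (170, 221, 123), (171, 239, 166), (172, 239, 166), (173, 238, 167), (174, 239, 168), (175, 238, 168)]
rod 190 174 191 -0.06204450445795787
rod 400 173 190 -0.06317688613187389
rod 430 173 191 -0.06262317256281016
```

The foot is about 2 mm short of the pocket along the tie. I'll shift, then go down past the body's top in stages, checking the force.

```bash
cat > chk.py <<'E'
from h import *
import sys
f=grab('wrist');im=f['img'];h=cv2.cvtColor(im,cv2.COLOR_BGR2HSV);H,S,V=[h[...,i].astype(int) for i in range(3)]
ye=(H>15)&(H<35)&(S>110)&(V>60);zf=manip.get_obs()['tcp_pos'][2]-.083
t=np.radians(8.5);u=np.array([np.cos(t),np.sin(t)]);n=np.array([u[1],-u[0]])
y0=[y for y in range(100,230) if ye[y,225:290].sum()>15][0];print('zf',zf,'y0',y0)
for y in(y0+1,y0+3):
    x=np.where(ye[y,225:290])[0]+225
    a,b=[plane(f,q,y0,zf)[:2] for q in(x.min()-.5,x.max()+.5)]
    print('foot',x.min(),x.max(),'u mid',u@(a+b)/2,'w',u@(b-a),'n',n@a)
for y in range(y0-14,y0-1,3):
    r=np.where((S[y,225:290]<100)&(V[y,225:290]>100))[0]+225
    if len(r):
        p,q=[plane(f,z,y,.115)[:2] for z in(r.min()-.5,r.max()+.5)];print(y,r.min(),r.max(),'u mid',(u@(p+q)/2).round(4),'w',(u@(q-p)).round(4))
c=(225+290)//2
print([(y,int(V[y,c]),int(S[y,c])) for y in range(y0-30,y0+1)])
E
python3 -m inch '[[10,1.5,0.2,-10,0],[10,0,0,-8,0],[10,0,0,-4,0],[10,0,0,0,0]]'
python3 -m inch '[[10,0,0,-8,0],[10,0,0,-8,0],[10,0,0,0,0]]'
python3 -m inch '[[10,0,0,-8,0],[10,0,0,-8,0],[10,0,0,-6,0],[10,0,0,0,0],[10,0,0,0,0]]'
python3 chk.py
```

```text
time: 14.75
tcp_pos: [0.463, 0.1325, 0.2471]
ee_rot: [-3.139, 0.0, 1.719]
contact_force: [-0.2, 1.2, -1.4]
width: 0.0151
grasp_force: 58.7
time: 15.05
tcp_pos: [0.4629, 0.1326, 0.2309]
ee_rot: [-3.139, 0.0, 1.719]
contact_force: [1.0, -0.6, -2.4]
width: 0.0153
grasp_force: 58.6
time: 15.55
tcp_pos: [0.4637, 0.1328, 0.2101]
ee_rot: [-3.141, 0.0, 1.719]
contact_force: [-0.2, -0.1, -1.8]
width: 0.015
grasp_force: 58.7
zf 0.12741546995565334 y0 171
foot 243 269 u mid 0.4773019414606195 w 0.02325413926565547 n -0.08743194562001756
foot 243 269 u mid 0.4773019414606195 w 0.02325413926565547 n -0.08743194562001756
157 237 276 u mid 0.4778 w 0.0358
160 236 276 u mid 0.4773 w 0.0368
163 236 276 u mid 0.4773 w 0.0369
166 236 276 u mid 0.4773 w 0.037
169 237 276 u mid 0.4778 w 0.0363
[(141, 241, 146), (142, 239, 148), (143, 236, 146), (144, 178, 97), (145, 117, 11), (146, 117, 7), (147, 118, 6), (148, 118, 11), (149, 119, 13), (150, 118, 13), (151, 121, 13), (152, 121, 11), (153, 125, 12), (154, 145, 9), (155, 119, 9), (156, 119, 11), (157, 130, 10), (158, 225, 8), (159, 225, 7), (160, 223, 6), (161, 222, 7), (162, 220, 8), (163, 210, 10), (164, 188, 14), (165, 225, 10), (166, 226, 9), (167, 226, 7), (168, 226, 8), (169, 225, 14), (170, 186, 125), (171, 201, 171)]
```

The foot (u .4773) is centred on the rim (u .4775), with no contact on the body. Lowering gently into the pocket.

```bash

python3 -m inch '[[10,0,0,-6,0],[10,0,0,-6,0],[10,0,0,-3,0],[10,0,0,0,0],[10,0,0,0,0]]'
python3 -m inch '[[10,0,0,-2,0],[10,0,0,-2,0],[10,0,0,0,0],[10,0,0,0,0]]'
```

```text
time: 16.1
tcp_pos: [0.4637, 0.1328, 0.1952]
ee_rot: [-3.141, 0.0, 1.719]
contact_force: [-0.0, 0.5, 0.0]
width: 0.0155
grasp_force: 58.8
time: 16.5
tcp_pos: [0.4638, 0.1328, 0.1913]
ee_rot: [-3.142, 0.0, 1.719]
contact_force: [-0.7, 0.4, -1.7]
width: 0.0153
grasp_force: 58.8
```

```bash

python3 -m inch '[[10,0,0,-4,0],[10,0,0,-4,0],[10,0,0,0,0],[10,0,0,0,0]]'
python3 -m inch '[[10,0,0,-2,0],[10,0,0,-2,0],[10,0,0,0,0],[10,0,0,0,0]]'
python3 -m inch '[[10,0,0,-1,0],[10,0,0,-1,0],[10,0,0,0,0],[10,0,0,0,0]]'
```

```text
time: 16.9
tcp_pos: [0.4636, 0.1327, 0.183]
ee_rot: [-3.141, 0.0, 1.719]
contact_force: [-0.7, 0.3, -2.0]
width: 0.0155
grasp_force: 58.8
time: 17.3
tcp_pos: [0.4637, 0.1328, 0.1792]
ee_rot: [-3.141, 0.0, 1.719]
contact_force: [0.3, 0.3, -1.4]
width: 0.0152
grasp_force: 58.8
time: 17.7
tcp_pos: [0.4641, 0.133, 0.1781]
ee_rot: [3.14, -0.0, 1.719]
contact_force: [-1.9, -0.0, 6.2]
width: 0.0151
grasp_force: 59.7
```

The feet met the floor at the predicted height (.178) with about 7 N. Release and retreat upward.

```bash

python3 -m inch '[[45,0,0,0,0],[45,0,0,0,0],[45,0,0,0,0],[45,0,0,0,0],[45,0,0,0,0],[45,0,0,20,0],[45,0,0,40,0],[45,0,0,45,0],[45,0,0,25,0],[45,0,-45,0,0],[45,0,-30,0,0],[45,0,0,0,0],[45,0,0,0,0]]'
python3 bars.py
python3 - <<'E'
from h import *
F={n:grab(n) for n in('scene','side','wrist')}
def mask(f):
    h=cv2.cvtColor(f['img'],cv2.COLOR_BGR2HSV);return ((h[...,0]>15)&(h[...,0]<35)&(h[...,1]>110)&(h[...,2]>60)).astype(np.uint8)
for n,f in F.items():
    e=proj(f,[.4636,.1327,.209]);k,l,s,c=cv2.connectedComponentsWithStats(mask(f));print(n,'expected tab top',e.round(1),[(c[i].round(1).tolist(),s[i].tolist()) for i in range(1,k) if s[i,4]>25 and np.linalg.norm(c[i]-e)<60])
E
```

```text
time: 19.0
tcp_pos: [0.4638, 0.0575, 0.3073]
ee_rot: [3.142, -0.001, 1.718]
contact_force: [0.4, 0.5, 0.1]
width: 0.045
grasp_force: 0.0
scene [286.2 162.6] 19 ang -0.8 r 0.0819
scene [305.1 177.2] 23 ang -86.5 r 0.0819
scene [265.6 182.4] 15 ang 88.9 r 0.0801
scene [284.8 197.1] 9 ang -179.8 r 0.0797
side [234.9 189.7] 41 ang 0.7 r 0.083
side [228.1 223.4] 20 ang -91.1 r 0.0777
side [236.5 226.8] 10 ang 178.1 r 0.0886
scene expected tab top [279.4 152.9] [([223.6, 166.4], [216, 147, 16, 38, 452]), ([278.3, 160.9], [273, 151, 13, 24, 174])]
side expected tab top [262.1 196.6] [([287.4, 180.9], [285, 179, 6, 5, 27]), ([261.4, 209.8], [257, 195, 12, 30, 210])]
wrist expected tab top [269.6 111.8] [([267.4, 110.8], [257, 84, 23, 55, 1202])]
```

The keeper stands where expected in all three views, the bars are upright and the robot is clear, so I'm handing in.

```bash
python3 -c "
from cell import manip
print(manip.hand_in())"
```

```text
the job is handed in; nothing more can be done
None
```

The job is done and handed in, with no verdict returned: the turnbuckle is firm with a bar upright (within about 1°, roughly 65° past slack by feel), and the keeper is home in its pocket and released, seated at about 7 N with the arm clear.

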